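# Change the kitchen roll

## Task

Take the empty cardboard tube off the upright kitchen-roll holder and put it in the grey recycling box. Fit the full paper roll on the holder's spindle in its place, lowering it gently, not dropping it, until it sits all the way down on the base. Leave the mug, the tin, the lemon, the garlic, the teaspoon and the fork where they are.

Things in the scene. Friction and masses are not known exactly. Their poses are not given: they have to be found in the camera images.
- holder: kitchen-roll holder, fixed: round steel base 140 mm across and 16 mm high, with one upright spindle 22 mm in diameter in its middle, whose domed tip is 119 mm above the worktop (103 mm above the base). Origin: centre of the base's underside, on the worktop; z up along the spindle
- spindle_foot (a point): point on the spindle's axis at the top face of the base (16 mm above the worktop), where a fitted roll's lower end sits
- tube: empty brown cardboard tube, 44 mm outside, 36 mm inside, 120 mm long, 30 g; stands loosely over the spindle on the base at the start and hides it. Origin: centre of its lower end; z along the tube
- tube_center (a point): middle of the tube, on its axis, 60 mm above its origin
- roll: full slim roll of white kitchen paper, 66 mm in diameter, 120 mm tall, with a thin brown core and a 36 mm hole right through along its axis, about 160 g; stands upright on the worktop. Origin: centre of its lower end; z along the axis (either end may go down)
- roll_center (a point): middle of the roll, on its axis, 60 mm above its origin
- recycling_box: open square grey plastic box, fixed, 150 x 150 mm outside (156 over the rim), 140 x 140 mm inside, 80 mm high, floor and walls 5 mm thick. Origin: centre of its underside; x and y along its sides
- mug: striped mug, 86 x 120 x 101 mm, bystander at the back; origin at the centre of its underside
- small_tin: low food tin, 75 mm across, 58 mm high, bystander at the left, beside the hob (its like at the far right is fixed); origin at the centre of its underside
- lemon: lemon, 78 x 55 x 56 mm, bystander at the back; origin at the centre of its underside
- garlic: head of garlic, 60 mm, bystander at the back; origin at the centre of its underside
- teaspoon: teaspoon, 130 x 27 x 11 mm, lying between the task's things, bystander; origin at the centre of its underside
- fork: fork, 193 x 26 x 15 mm, lying between the task's things, bystander; origin at the centre of its underside
There are look-alikes about, which are no part of the job. Of the things that look like the roll, take the one that is farthest from the robot's base at the start.

How it is judged:
By the outcome, as a careful person would: the job done as asked, in the order asked, and still so for the second after the job is handed in, with the robot touching nothing.
It also fails if it takes over 59 s, if anything falls off the work surface, if the arm or the gripper's body presses on something with over 40 N, if the wrist force passes 120 N, or if a joint passes its speed limit or range.

## Robot

A 6-joint arm with a two-finger parallel gripper is mounted at the origin on a cart in front of the work surface, level with it; the furniture and walls round the work are solid. World frame = base frame: x ahead of the robot, y to its left, z up, the work surface at z = 0. Lengths are in m, angles in rad, forces in N, time in s.
With the tool pointing down it reaches from about 0.35 to 0.725 m from the base axis. Payload 6 kg.
Tool frame: the origin (TCP) lies between the finger pads; the fingertips stand 25 mm ahead of it and the grasp point (between the pads) lies 6 mm ahead of it (env.tcp_to_tips is the distance from the TCP to the fingertips, in m); z points along the fingers, y is the direction in which the jaws open and shut (so a half turn about z gives the same grasp; the last joint's range is limited). The gripper opens to 85 mm and grips with 20 to 120 N. Pads are 22 mm wide; open, the fingers measure 114 mm over their backs; the gripper's body (76 mm by 85 mm) begins 54 mm behind the grasp point. The pads swing forward as they close: fully open they stand 13 mm farther back than shut.
Start: joints at [-0.996, 0.04, 0.085, 0, -1.615, -0.334], TCP at [0.143, -0.583, 0.256] pointing down, gripper open.
Joint ranges: [-2.56, 2.56], [-1.29, 2.01], [-1.08, 1.49], [-3.29, 1.98], [-2.81, -0.18], [-2.99, 2.99]. Speed limits (rad/s): [2.57, 2.57, 3.01, 3.14, 3.14, 3.14].

## Interface

Orientations are given as a unit quaternion [x, y, z, w].
In Python, from station import telemetry, imaging, ticket, env gives the robot as it stands.
- The arm moves only by the tool drive_tool, never from a script. Its argument "plan" is one flat list of numbers, 6 for each row, row after row: the shift along the tool's x, y, z in m, then the turn, a rotation vector about the tool's x, y, z in degrees. In form: [dx, dy, dz, rx, ry, rz, dx, dy, dz, rx, ry, rz, ...]. A call has 1 to 12 rows; each row is the pose to reach, as a shift and turn from the pose measured when the call began, along the tool's axes at that moment; what a row does not reach only later rows make up. A row lasts 1/8 s, in which the tool goes at most 62.5 mm and 10.7 degrees, less where a joint would pass 70% of its speed; a pose out of reach is approached as far as the arm can. A call with a gripper value outside its range is refused whole. "jaw" is the finger opening in m, from 0 to 0.0854, set as the call begins (left out, the last holds). The fingers move at their own pace and stop on an object; "squeeze" is the grip in N (left out, the last holds). Time passes only in rows, so rows that repeat a pose let the fingers close. It gives the time, the measured TCP pose, the force and the opening at its end, in the units of the state.
- telemetry.sense(): the state, without advancing time (a new reading comes with each control period).
- imaging.read_camera(name): name is "side" or "top"; returns a dict with "img" (420x560x3 uint8, red, green, blue), "vfov" (degrees; the focal length in pixels is half the picture's height over the tangent of half this angle, whatever the lens; pixels are square), "cx", "cy" (the principal point, pixels), "R" (3x3) and "t" (3): a world point X has camera coordinates R X + t. Camera axes: x right, y down, z forward; pixel columns grow to the right and rows downward; lengths in m; the calibration is good to about 2 mm. A picture is of the moment at which its call begins. There is no depth.
- ticket.finish_job(): hands the job in, once; it reports no verdict.
Trained networks look in a picture, given as the dict that the camera call returned (one of the last four; its "shot" number tells which), for a name from the list of things; names that differ only in an ending like _2 or _b are one class to them, and where a whole thing is asked for, a point or a joint stands for the part that bears it (a point fixed in the world has none). Each returns a list of dicts, best first, with "p" (0 to 1); they miss things now and then, are a little off and sometimes report something else, mostly with a low value. They report only what shows in the picture. A call takes as long as a camera call. They do not tell look-alikes from the thing itself.
- imaging.recognise(picture, name): "rect" ([left, top, right, bottom] in pixels, round what is visible of it).
- imaging.spot_point(picture, name): "centre" ([column, row] in pixels: a listed point, or the origin of a listed thing).
The state is a dict: "clock": time; "joint_positions": joint angles; "dq": joint speeds; "joint_torque": joint torques, N m; "tcp_pos": TCP position; "eef_rot": TCP orientation; "wrist_force": force on the tool from outside, world axes, zero at the start; "wrist_torque": the same for the moment, N m; "gripper_width": finger opening in m.
Only numpy, scipy, OpenCV 4.12 (cv2) and the standard library are available. Lean on these libraries where they do the work, as an engineer would, in place of code of your own. Each camera call takes 0.05 s, during which the arm holds its last target. There are 200 camera calls.

## Working session

There is one attempt and no reset: what is moved stays moved. The work goes in short steps, Python scripts to look and compute and a tool call to move; the robot and the scene stay as the last step left them, time stands still between calls to the robot, and variables do not carry over. Pictures are saved under pics/ and viewed, about 8 in all and at most 12, crops included, and the job is handed in when it is done.

Besides the shell and the picture viewer there is one more tool, called after "Request:" as name(argument=value, ...), one argument or row to a line, values as JSON. drive_tool: Moves the arm, as the interface text tells. Its arguments: {"type":"object","properties":{"plan":{"type":"array","items":{"type":"number"}},"jaw":{"type":"number"},"squeeze":{"type":"number"}},"required":["plan"]}

```bash
mkdir -p pics; ls; cat > h.py <<'E'
import numpy as np, cv2
from station import telemetry, imaging, ticket, env
from scipy.spatial.transform import Rotation as Ro
def f(p): return p["img"].shape[0]/2/np.tan(np.radians(p["vfov"])/2)
def ray(p,px):
    R=np.array(p["R"]);t=np.array(p["t"])
    d=R.T@np.array([(px[0]-p["cx"])/f(p),(px[1]-p["cy"])/f(p),1]);return -R.T@t,d
def atz(p,px,z):
    c,d=ray(p,px);return c+d*(z-c[2])/d[2]
def proj(p,X):
    c=np.array(p["R"])@np.array(X)+np.array(p["t"]);return c[:2]/c[2]*f(p)+[p["cx"],p["cy"]]
def save(p,n): cv2.imwrite(f"pics/{n}.png",p["img"][:,:,::-1])
def tri(r):
    A=0;b=0
    for c,d in r:
        d=d/np.linalg.norm(d);P=np.eye(3)-np.outer(d,d);A=A+P;b=b+P@c
    return np.linalg.solve(A,b)
def state():
    s=telemetry.sense();print({k:np.round(s[k],4).tolist() for k in("clock","tcp_pos","eef_rot","wrist_force","gripper_width","joint_positions")});return s
E
python3 - <<'E'
from h import *
np.set_printoptions(precision=3,suppress=True)
s=state();print(Ro.from_quat(s["eef_rot"]).as_matrix())
P={n:imaging.read_camera(n) for n in("top","side")}
for n,p in P.items():
    save(p,n+"0");print(n,f(p),p["cx"],p["cy"],ray(p,(p["cx"],p["cy"])))
    for k in("tube","roll","recycling_box","holder","teaspoon","fork"):
        for q in imaging.recognise(p,k)[:4]: print(n,k,round(q["p"],2),np.round(q["rect"]))
    for k,z in(("tube_center",.076),("roll_center",.06),("recycling_box",0),("holder",0),("spindle_foot",.016)):
        for q in imaging.spot_point(p,k)[:4]: print(n,k,round(q["p"],2),np.round(q["centre"],1),atz(p,q["centre"],z))
E
```

```text
pics
{'clock': 0.0, 'tcp_pos': [0.1431, -0.5824, 0.2553], 'eef_rot': [-0.1201, 0.9928, 0.0009, -0.0002], 'wrist_force': [-0.2023, -0.0528, 0.9806], 'gripper_width': 0.0857, 'joint_positions': [-0.9963, 0.0408, 0.0838, -0.0005, -1.6155, -0.3337]}
[[-0.971 -0.238 -0.001]
 [-0.238  0.971  0.002]
 [ 0.     0.002 -1.   ]]
top 501.2522609147585 273.95222469345873 208.26498722605047 (array([0.426, 0.009, 1.274]), array([ 0.086,  0.008, -0.996]))
top tube 0.83 [137. 218. 167. 236.]
top roll 0.57 [383. 257. 425. 289.]
top roll 0.51 [138. 217. 169. 239.]
top recycling_box 0.71 [255. 184. 326. 253.]
top holder 0.78 [131. 202. 185. 258.]
top holder 0.48 [215. 194. 225. 246.]
top teaspoon 0.81 [215. 195. 225. 246.]
top fork 0.72 [339. 197. 349. 272.]
top tube_center 0.65 [152.7 229.6] [0.473 0.309 0.076]
top roll_center 0.93 [400.3 273.3] [ 0.379 -0.287  0.06 ]
top roll_center 0.79 [404.4 223.7] [ 0.499 -0.297  0.06 ]
top roll_center 0.29 [153.3 229.1] [0.475 0.311 0.06 ]
top recycling_box 0.75 [157.9 229.7] [0.476 0.314 0.   ]
top recycling_box 0.7 [289.9 223.7] [ 0.497 -0.022  0.   ]
top holder
[... 199 characters left out ...]
.053,  0.915, -0.4  ]))
side tube 0.73 [248. 151. 262. 186.]
side roll 0.82 [187. 237. 224. 310.]
side roll 0.76 [250. 236. 285. 313.]
side recycling_box 0.94 [232. 195. 301. 249.]
side recycling_box 0.58 [251. 237. 285. 306.]
side holder 0.74 [234. 181. 271. 197.]
side fork 0.68 [319. 217. 345. 237.]
side tube_center 0.67 [255.3 163.8] [0.482 0.343 0.076]
side roll_center 0.84 [271.7 272.6] [ 0.507 -0.303  0.06 ]
side roll_center 0.74 [208.4 271.8] [ 0.384 -0.297  0.06 ]
side recycling_box 0.9 [263.7 237.2] [ 0.5   -0.047  0.   ]
side holder 0.56 [253.8 187.8] [0.477 0.311 0.   ]
side spindle_foot 0.8 [254.6 183.4] [0.479 0.311 0.016]
side spindle_foot 0.56 [256.  168.4] [0.486 0.474 0.016]
```

View pics/top0.png

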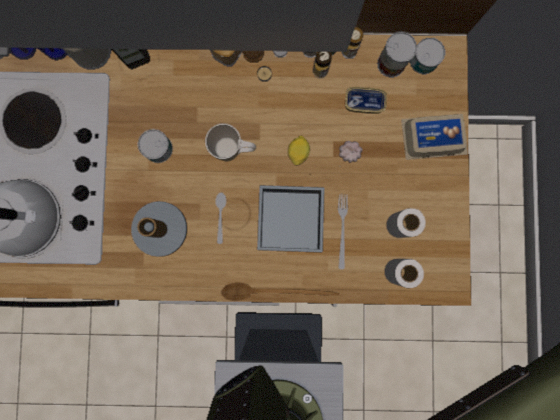

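View pics/side0.png

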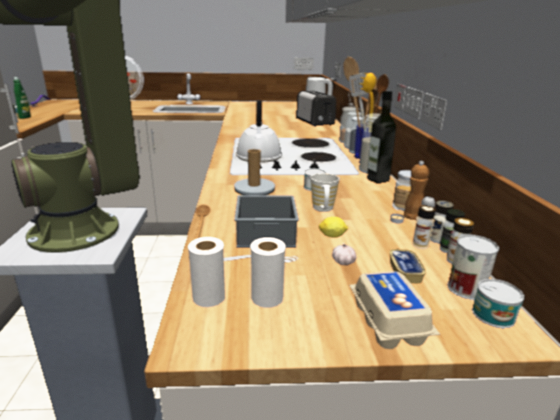

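The top view shows the tube on its holder at about (155,229) and the box at (291,219). The rolls are at (411,223) and (408,273). The farther roll is the one at world (0.50, -0.30). The side view agrees, with the target roll at (268,272). I'll approach the tube now and keep the yaw.

Request:
drive_tool(
  plan=[-0.384,0.402,0,0,0,0,-0.384,0.402,0,0,0,0,-0.384,0.402,0,0,0,0,-0.384,0.402,0,0,0,0,-0.384,0.402,0,0,0,0,-0.384,0.402,0,0,0,0,-0.384,0.402,0,0,0,0,-0.384,0.402,0,0,0,0,-0.536,0.788,0,0,0,0,-0.536,0.788,0,0,0,0,-0.536,0.788,0,0,0,0,-0.536,0.788,0,0,0,0],
  jaw=0.085,
)

```text
clock: 2.7
tcp_pos: [0.4368, 0.099, 0.2569]
eef_rot: [-0.12, 0.993, 0.0, 0.001]
wrist_force: [0.4, -0.4, 0.3]
gripper_width: 0.0852
```

```bash
cat >> h.py <<'E'
def to(x,y,z):
    s=state();d=np.array([x,y,z])-s["tcp_pos"]
    print("tool shift",np.round(Ro.from_quat(s["eef_rot"]).inv().apply(d),4))
    e=Ro.from_euler('z',0);R=Ro.from_quat(s["eef_rot"]).as_matrix();a=np.cross(R[:,2],[0,0,-1]);print("level turn deg (tool)",np.round(np.degrees(R.T@a),2),"yaxis",np.round(R[:,1],3))
E
python3 - <<'E'
from h import *
import cv2
p=imaging.read_camera("top");q=imaging.read_camera("side")
for k in("tube_center","roll_center","spindle_foot"):
    A=imaging.spot_point(p,k);B=imaging.spot_point(q,k)
    print(k,[(round(a["p"],2),np.round(a["centre"],1)) for a in A+B])
    for a in A[:2]:
        for b in B[:2]:
            X=tri([ray(p,a["centre"]),ray(q,b["centre"])]);print(np.round(X,4),np.abs(proj(p,X)-a["centre"]).max().round(1))
to(.476,.311,.25)
a=cv2.resize(p["img"][190:270,110:210],(500,400),interpolation=cv2.INTER_CUBIC);b=cv2.resize(q["img"][130:210,215:290],(300,320),interpolation=cv2.INTER_CUBIC)
im=np.zeros((400,800,3),np.uint8);im[:,:500]=a;im[:320,500:]=b;save({"img":im},"c1")
E
```

```text
tube_center [(0.55, array([152.8, 226.8])), (0.76, array([257. , 165.6]))]
[0.4837 0.3074 0.0807] 1.6
roll_center [(0.8, array([402.1, 271.3])), (0.69, array([345.5, 156.1])), (0.6, array([404.2, 224.9])), (0.79, array([267.9, 269. ])), (0.69, array([207. , 271.9]))]
[ 0.4422 -0.293   0.0653] 24.2
[ 0.3824 -0.2921  0.0563] 0.7
[ 0.5887 -0.1659 -0.0013] 33.0
[ 0.5171 -0.1888  0.0351] 60.0
spindle_foot [(0.7, array([158.5, 227.6])), (0.9, array([252.1, 183.6])), (0.44, array([342.6, 262.6]))]
[0.476  0.3089 0.0163] 2.0
[ 0.6509  0.3352 -0.2873] 49.4
{'clock': 3.1, 'tcp_pos': [0.437, 0.0957, 0.2567], 'eef_rot': [-0.1193, 0.9929, 0.0002, 0.0003], 'wrist_force': [0.0538, 0.6036, 0.841], 'gripper_width': 0.085, 'joint_positions': [0.6705, -0.3771, -0.2813, 0.0001, -1.6659, -2.0022]}
tool shift [-0.0889  0.1999  0.0068]
level turn deg (tool) [0.01 0.04 0.  ] yaxis [-0.237  0.972  0.   ]
```

View c1.

View pics/c1.png

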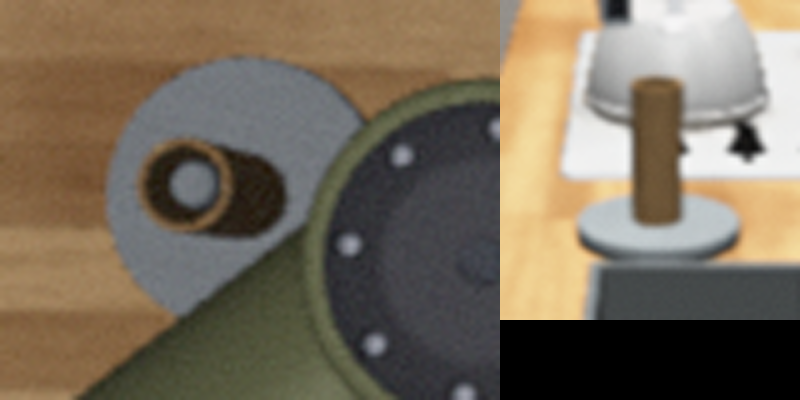

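The crop shows the tube's rim centred at about (147.2,227) and the spindle tip at about (149,226.8). The tube stands upright.

```bash
python3 - <<'E'
from h import *
p=imaging.read_camera("top");q=imaging.read_camera("side")
print(atz(p,(147.2,227),.136),atz(p,(149,226.8),.119)); 
# base disc: segmentation-free check, side centre (base top ellipse) 
c=(215+658/1-0,0); print(atz(q,(215+(659-500)/4,130+222/4),.016))
# rolls top rim at (411,223)
print("roll top",atz(p,(411,223),.12), atz(q,(267.9,245),.12))
to(.476,.311,.116)
E
```

```text
[0.4767969  0.30629471 0.136     ] [0.47808973 0.30658928 0.119     ]
[0.47978906 0.29077858 0.016     ]
roll top [ 0.49701419 -0.29716575  0.12      ] [ 0.49911529 -0.3002014   0.12      ]
{'clock': 3.2, 'tcp_pos': [0.437, 0.0958, 0.2566], 'eef_rot': [-0.1192, 0.9929, 0.0002, 0.0003], 'wrist_force': [-0.5659, 0.5471, -0.7806], 'gripper_width': 0.0849, 'joint_positions': [0.6705, -0.377, -0.2813, -0.0, -1.6658, -2.0023]}
tool shift [-0.0888  0.1998  0.1407]
level turn deg (tool) [0.02 0.04 0.  ] yaxis [-0.237  0.972  0.   ]
```

Request:
drive_tool(
  plan=[-0.089,0.196,0,0,0,0,-0.089,0.196,0,0,0,0,-0.089,0.196,0,0,0,0,-0.089,0.196,0,0,0,0,-0.089,0.196,0,0,0,0,-0.089,0.196,0.03,0,0,0,-0.089,0.196,0.06,0,0,0,-0.089,0.196,0.09,0,0,0,-0.089,0.196,0.12,0,0,0,-0.089,0.196,0.14,0,0,0,-0.089,0.196,0.14,0,0,0],
)

```text
clock: 4.58
tcp_pos: [0.4769, 0.3061, 0.1157]
eef_rot: [-0.119, 0.993, -0.001, -0.001]
wrist_force: [-0.6, -0.5, 0.4]
gripper_width: 0.0847
```

Request:
drive_tool(
  plan=[0,0,0,0,0,0,0,0,0,0,0,0,0,0,0,0,0,0,0,0,0,0,0,0],
  jaw=0.03,
  squeeze=25,
)

```text
clock: 5.08
tcp_pos: [0.4773, 0.3066, 0.117]
eef_rot: [-0.119, 0.993, 0.0, 0.0]
wrist_force: [-0.1, -0.7, 5.0]
gripper_width: 0.0437
```

Request:
drive_tool(
  plan=[0,0,-0.03,0,0,0,0,0,-0.06,0,0,0,0,0,-0.1,0,0,0,0,0,-0.14,0,0,0,0,0,-0.15,0,0,0,0,0,-0.15,0,0,0],
)

```text
clock: 5.82
tcp_pos: [0.4771, 0.3068, 0.2669]
eef_rot: [-0.119, 0.993, 0.0, 0.0]
wrist_force: [-0.2, -1.0, -0.9]
gripper_width: 0.0439
```

```bash
python3 - <<'E'
from h import *
p=imaging.read_camera("top");q=imaging.read_camera("side")
save(q,"s2")
for k,pp in (("top",p),("side",q)):
  for n in("spindle_foot","holder","recycling_box"):
    for a in imaging.spot_point(pp,n)[:2]:print(k,n,round(a["p"],2),np.round(a["centre"],1),atz(pp,a["centre"],.016 if n=="spindle_foot" else 0).round(4))
print("box rim",atz(p,(290.5,218.5),.08))
to(.498,-.024,.27)
E
```

```text
top spindle_foot 0.86 [158.7 229.9] [0.4754 0.3084 0.016 ]
top holder 0.89 [158.4 227.8] [0.4813 0.3132 0.    ]
top recycling_box 0.73 [285.6 219.1] [ 0.509  -0.0104  0.    ]
side spindle_foot 0.65 [253.4 184.1] [0.4753 0.3042 0.016 ]
side holder 0.56 [253.7 190.7] [0.4762 0.2835 0.    ]
side recycling_box 0.58 [262.5 236.1] [ 0.497  -0.0404  0.    ]
box rim [ 0.50538918 -0.02084149  0.08      ]
{'clock': 6.225, 'tcp_pos': [0.4771, 0.3065, 0.2664], 'eef_rot': [-0.1189, 0.9929, -0.0003, 0.0001], 'wrist_force': [-0.4601, 0.5215, -0.3583], 'gripper_width': 0.0439, 'joint_positions': [0.9252, -0.0458, 0.0172, 0.0005, -1.6342, -2.2575]}
tool shift [ 0.0578 -0.3261 -0.0034]
level turn deg (tool) [-0.04  0.    0.  ] yaxis [-0.236  0.972 -0.001]
```

View pics/s2.png

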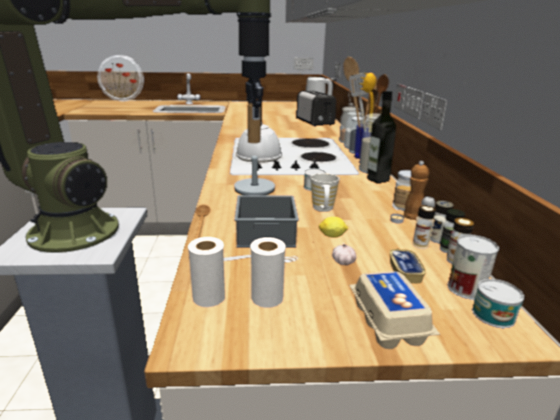

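The side view shows the tube lifted clear in the gripper at about (253,130), with the bare spindle at (254,172). Next I'll carry it to the box.

Request:
drive_tool(
  plan=[0.054,-0.325,0,0,0,0,0.054,-0.325,0,0,0,0,0.054,-0.325,0,0,0,0,0.054,-0.325,0,0,0,0,0.054,-0.325,0,0,0,0,0.054,-0.325,0,0,0,0,0.054,-0.325,0.04,0,0,0,0.054,-0.325,0.08,0,0,0,0.054,-0.325,0.12,0,0,0,0.054,-0.325,0.145,0,0,0,0.054,-0.325,0.157,0,0,0,0.054,-0.325,0.157,0,0,0],
)

```text
clock: 7.72
tcp_pos: [0.5013, -0.022, 0.1093]
eef_rot: [-0.119, 0.993, -0.0, -0.0]
wrist_force: [0.4, -1.0, 0.8]
gripper_width: 0.0443
```

```bash
python3 - <<'E'
from h import *
p=imaging.read_camera("top");q=imaging.read_camera("side")
im=np.zeros((400,800,3),np.uint8);im[:,:400]=cv2.resize(p["img"][170:270,240:340],(400,400));im[:,400:]=cv2.resize(q["img"][140:260,205:325],(400,400));save({"img":im},"c3")
to(.502,-.022,.106)
E
```

```text
{'clock': 7.825, 'tcp_pos': [0.5021, -0.0219, 0.1109], 'eef_rot': [-0.1191, 0.9929, -0.0004, 0.001], 'wrist_force': [-0.141, 0.1192, -0.7352], 'gripper_width': 0.0439, 'joint_positions': [0.3589, -0.1957, -0.4033, 0.0012, -1.3614, -1.6912]}
tool shift [ 0.0001 -0.      0.0049]
level turn deg (tool) [-0.06  0.11  0.  ] yaxis [-0.236  0.972 -0.001]
```

View pics/c3.png

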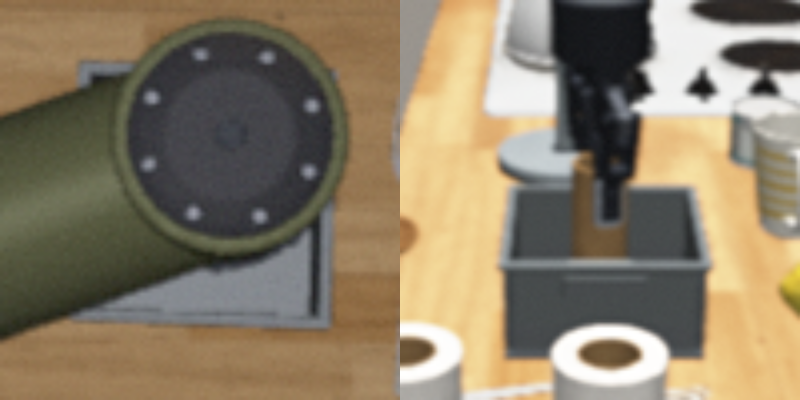

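The tube is inside the box, upright and centred. I'll lower it the last few mm, release and rise.

Request:
drive_tool(
  plan=[0,0,0.003,0,0,0,0,0,0.004,0,0,0,0,0,0.004,0,0,0],
)

```text
clock: 8.2
tcp_pos: [0.5022, -0.0219, 0.1071]
eef_rot: [-0.119, 0.993, -0.0, 0.001]
wrist_force: [0.2, -1.0, 0.1]
gripper_width: 0.0441
```

Request:
drive_tool(
  plan=[0,0,0,0,0,0,0,0,0,0,0,0,0,0,0,0,0,0,0,0,0,0,0,0,0,0,-0.03,0,0,0,0,0,-0.07,0,0,0,0,0,-0.12,0,0,0,0,0,-0.12,0,0,0],
  jaw=0.085,
)

```text
clock: 9.2
tcp_pos: [0.5035, -0.0219, 0.2321]
eef_rot: [-0.119, 0.993, -0.0, 0.005]
wrist_force: [0.9, 0.1, -0.5]
gripper_width: 0.0851
```

```bash
python3 - <<'E'
from h import *
p=imaging.read_camera("top");q=imaging.read_camera("side")
save(q,"s4")
for k,pp in (("top",p),("side",q)):
  for n,z in(("roll_center",.06),("tube_center",.065)):
    for a in imaging.spot_point(pp,n)[:3]:print(k,n,round(a["p"],2),np.round(a["centre"],1),atz(pp,a["centre"],z).round(4))
# roll: white top annulus in the top picture
g=p["img"][200:250,385:435].astype(int);m=(g.min(2)>150).astype(np.uint8)
c=max(cv2.findContours(m,0,2)[0],key=cv2.contourArea);(cx,cy),r=cv2.minEnclosingCircle(c);print(cx+385,cy+200,r,atz(p,(cx+385,cy+200),.12))
to(.498,-.299,.2)
E
```

```text
top roll_center 0.79 [401.  271.3] [ 0.3842 -0.2884  0.06  ]
top roll_center 0.56 [401.4 222.1] [ 0.5025 -0.2899  0.06  ]
side roll_center 0.8 [268.2 271. ] [ 0.5007 -0.2972  0.06  ]
side roll_center 0.74 [209.  274.5] [ 0.3862 -0.3069  0.06  ]
side tube_center 0.66 [269.4 210.2] [ 0.515  -0.0195  0.065 ]
410.9528293609619 222.06603813171387 13.973356246948242 [ 0.49916485 -0.29707094  0.12      ]
{'clock': 9.5, 'tcp_pos': [0.5015, -0.022, 0.2258], 'eef_rot': [-0.1191, 0.9929, -0.0005, 0.0001], 'wrist_force': [0.0254, 0.6279, -0.1284], 'gripper_width': 0.0848, 'joint_positions': [0.3591, -0.2259, -0.2191, 0.001, -1.5777, -1.6912]}
tool shift [ 0.0689 -0.2683  0.0261]
level turn deg (tool) [-0.06 -0.    0.  ] yaxis [-0.236  0.972 -0.001]
```

View pics/s4.png

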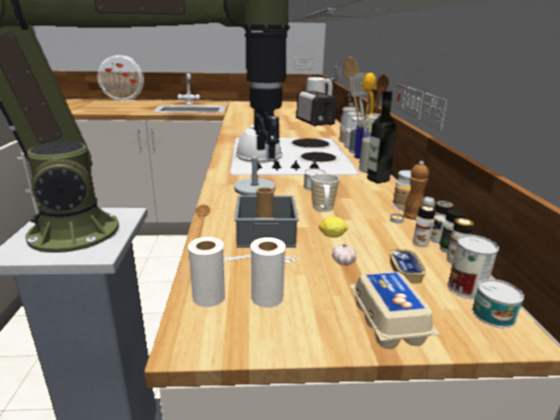

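The side view shows the tube standing upright in the box at (266,200). The target roll measures (0.4995, -0.2985), so I'll approach and grip it.

Request:
drive_tool(
  plan=[0.067,-0.268,0,0,0,0,0.067,-0.268,0,0,0,0,0.067,-0.268,0,0,0,0,0.067,-0.268,0,0,0,0,0.067,-0.268,0,0,0,0,0.067,-0.268,0,0,0,0,0.067,-0.268,0.03,0,0,0,0.067,-0.268,0.05,0,0,0,0.067,-0.268,0.05,0,0,0],
)

```text
clock: 10.62
tcp_pos: [0.499, -0.2973, 0.1739]
eef_rot: [-0.12, 0.993, 0.0, -0.002]
wrist_force: [-0.1, -0.2, -0.4]
gripper_width: 0.0849
```

```bash
python3 - <<'E'
from h import *
q=imaging.read_camera("side")
for a in imaging.spot_point(q,"roll_center")[:3]:print(round(a["p"],2),np.round(a["centre"],1),atz(q,a["centre"],.06).round(4))
im=cv2.resize(q["img"][180:330,170:340],(680,600));save({"img":im},"c5")
to(.4995,-.2985,.101)
E
```

```text
0.97 [205.6 272.5] [ 0.379  -0.2998  0.06  ]
0.79 [270.3 271.5] [ 0.5047 -0.2991  0.06  ]
0.54 [254.2 186. ] [0.477  0.1706 0.06  ]
{'clock': 10.725, 'tcp_pos': [0.5, -0.298, 0.1768], 'eef_rot': [-0.1195, 0.9928, -0.0009, 0.0002], 'wrist_force': [0.4266, 0.1121, -0.3179], 'gripper_width': 0.0852, 'joint_positions': [-0.1922, -0.0029, -0.1038, 0.0016, -1.4691, -1.1392]}
tool shift [ 0.0006 -0.0002  0.0758]
level turn deg (tool) [-0.11  0.01  0.  ] yaxis [-0.237  0.971 -0.002]
```

View pics/c5.png

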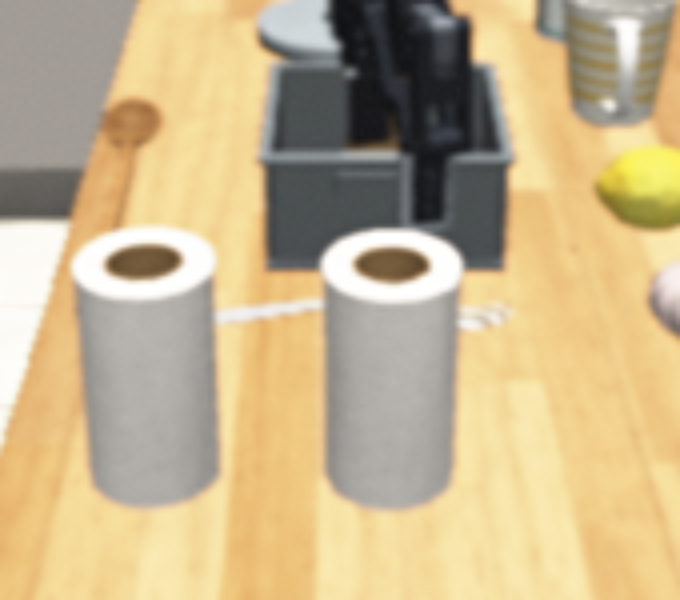

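The fingers are centred over the target roll and clear of it: finger tips at about (277,236), roll rim at (268,246). Now I'll descend and grip.

Request:
drive_tool(
  plan=[0,0,0.02,0,0,0,0,0,0.04,0,0,0,0,0,0.06,0,0,0,0,0,0.075,0,0,0,0,0,0.075,0,0,0,0,0,0.075,0,0,0],
)

```text
clock: 11.48
tcp_pos: [0.5004, -0.2984, 0.1026]
eef_rot: [-0.12, 0.993, -0.001, 0.001]
wrist_force: [0.1, -0.8, 1.7]
gripper_width: 0.0848
```

Request:
drive_tool(
  plan=[0,0,0,0,0,0,0,0,0,0,0,0,0,0,0,0,0,0,0,0,0,0,0,0],
  jaw=0.05,
  squeeze=35,
)

```text
clock: 11.98
tcp_pos: [0.5011, -0.2986, 0.1039]
eef_rot: [-0.12, 0.993, -0.002, 0.002]
wrist_force: [0.3, 1.5, 5.3]
gripper_width: 0.0649
```

Request:
drive_tool(
  plan=[0,0,-0.01,0,0,0,0,0,-0.03,0,0,0,0,0,-0.06,0,0,0,0,0,-0.1,0,0,0,0,0,-0.14,0,0,0,0,0,-0.17,0,0,0,0,0,-0.17,0,0,0,0,0,-0.17,0,0,0],
)

```text
clock: 12.98
tcp_pos: [0.5002, -0.2978, 0.2732]
eef_rot: [-0.12, 0.993, -0.001, 0.001]
wrist_force: [0.3, 1.0, -2.7]
gripper_width: 0.0651
```

```bash
python3 - <<'E'
from h import *
q=imaging.read_camera("side")
im=cv2.resize(q["img"][120:330,160:360],(571,600));save({"img":im},"c6")
to(.44,-.02,.27);to(.477,.307,.27)
E
```

```text
{'clock': 13.025, 'tcp_pos': [0.5001, -0.2977, 0.2725], 'eef_rot': [-0.1197, 0.9928, -0.0012, 0.0006], 'wrist_force': [0.3617, 0.4382, -2.6574], 'gripper_width': 0.0649, 'joint_positions': [-0.1915, -0.0072, 0.0657, 0.0019, -1.6418, -1.1392]}
tool shift [-0.0076  0.2841  0.0018]
level turn deg (tool) [-0.14  0.05 -0.  ] yaxis [-0.238  0.971 -0.002]
{'clock': 13.025, 'tcp_pos': [0.5001, -0.2977, 0.2725], 'eef_rot': [-0.1197, 0.9928, -0.0012, 0.0006], 'wrist_force': [0.3617, 0.4382, -2.6574], 'gripper_width': 0.0649, 'joint_positions': [-0.1915, -0.0072, 0.0657, 0.0019, -1.6418, -1.1392]}
tool shift [-0.1213  0.5929  0.0012]
level turn deg (tool) [-0.14  0.05 -0.  ] yaxis [-0.238  0.971 -0.002]
```

View pics/c6.png

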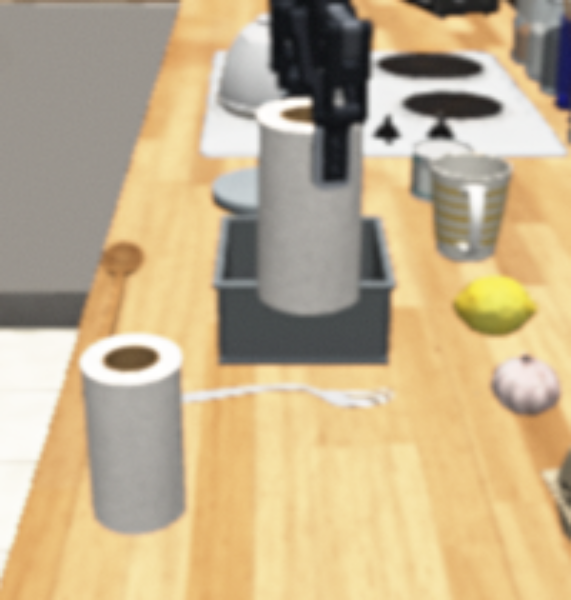

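The roll is held upright with its bottom well clear. The axis is at col 268.4 and the finger at about 276.6, which puts the roll axis 2-3 mm short in x. I'll carry it past the tube to the spindle and then check the alignment.

Request:
drive_tool(
  plan=[-0.001,0.047,0,0,0,0,-0.003,0.095,0,0,0,0,-0.004,0.142,0,0,0,0,-0.005,0.19,0,0,0,0,-0.007,0.237,0,0,0,0,-0.008,0.284,0,0,0,0,-0.03,0.345,0,0,0,0,-0.052,0.405,0,0,0,0,-0.076,0.465,0,0,0,0,-0.1,0.53,0,0,0,0,-0.115,0.575,0,0,0,0,-0.124,0.592,0,0,0,0],
)

```text
clock: 14.52
tcp_pos: [0.479, 0.3094, 0.2684]
eef_rot: [-0.121, 0.993, -0.002, -0.001]
wrist_force: [-0.2, -0.3, -2.0]
gripper_width: 0.065
```

Request:
drive_tool(
  plan=[0,0,0,0,0,0,0,0,0,0,0,0],
)

```text
clock: 14.78
tcp_pos: [0.4789, 0.3085, 0.2677]
eef_rot: [-0.121, 0.993, -0.003, -0.002]
wrist_force: [0.5, -0.7, -2.8]
gripper_width: 0.0655
```

```bash
python3 - <<'E'
from h import *
q=imaging.read_camera("side");p=imaging.read_camera("top")
im=np.zeros((480,800,3),np.uint8);im[:,:400]=cv2.resize(q["img"][90:210,205:305],(400,480));im[:400,400:]=cv2.resize(p["img"][180:280,110:210],(400,400));save({"img":im},"c7")
to(.48,.307,.27)
for X in((.478,.307,.119),(.478,.307,.016)):print(proj(q,X))
s=telemetry.sense()["tcp_pos"]
for dz in(.016,-.044,-.104):print("axis if centred",proj(q,np.array(s)+[0,0,dz]))
E
```

```text
{'clock': 14.875, 'tcp_pos': [0.4792, 0.3082, 0.2687], 'eef_rot': [-0.1205, 0.9927, -0.0024, -0.001], 'wrist_force': [0.7385, -0.5747, -1.0506], 'gripper_width': 0.0652, 'joint_positions': [0.9249, -0.0352, 0.0313, 0.0019, -1.6421, -2.254]}
tool shift [-0.0005 -0.0014 -0.0013]
level turn deg (tool) [-0.26 -0.15 -0.  ] yaxis [-0.239  0.971 -0.004]
[254.18006891 154.62684714]
[254.18119139 183.81144319]
axis if centred [254.54131725 103.50987723]
axis if centred [254.53512504 122.59718969]
axis if centred [254.52916458 140.97015177]
```

View pics/c7.png

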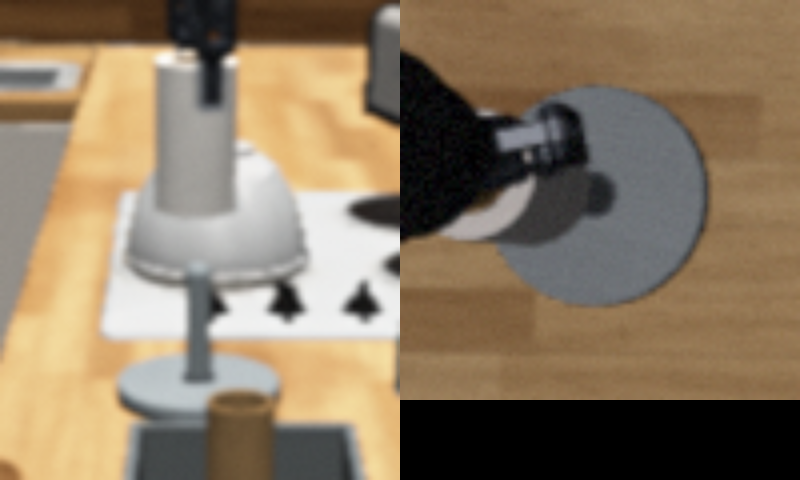

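The side view has the roll axis at crop col 196-197 and the spindle at 199, so the roll is 2 mm short in x. I'll correct that and lower past the tip slowly.

Request:
drive_tool(
  plan=[-0.002,-0.0015,0,0,0,0,-0.002,-0.0015,0.01,0,0,0,-0.002,-0.0015,0.02,0,0,0,-0.002,-0.0015,0.03,0,0,0,-0.002,-0.0015,0.04,0,0,0,-0.002,-0.0015,0.046,0,0,0,-0.002,-0.0015,0.051,0,0,0,-0.002,-0.0015,0.056,0,0,0,-0.002,-0.0015,0.061,0,0,0,-0.002,-0.0015,0.066,0,0,0,-0.002,-0.0015,0.07,0,0,0,-0.002,-0.0015,0.07,0,0,0],
)

```text
clock: 16.38
tcp_pos: [0.4812, 0.3068, 0.1983]
eef_rot: [-0.121, 0.993, -0.003, -0.001]
wrist_force: [0.2, 0.3, -2.0]
gripper_width: 0.065
```

```bash
python3 - <<'E'
from h import *
q=imaging.read_camera("side")
im=cv2.resize(q["img"][90:210,205:305],(500,600));save({"img":im},"c8")
to(.48,.307,.12)
E
```

```text
{'clock': 16.425, 'tcp_pos': [0.4814, 0.3069, 0.1987], 'eef_rot': [-0.1205, 0.9927, -0.0025, -0.001], 'wrist_force': [-0.0218, -0.3722, -1.788], 'gripper_width': 0.0649, 'joint_positions': [0.9201, -0.0327, -0.0935, 0.002, -1.515, -2.2494]}
tool shift [0.0011 0.0008 0.0787]
level turn deg (tool) [-0.27 -0.15  0.  ] yaxis [-0.239  0.971 -0.005]
```

View pics/c8.png

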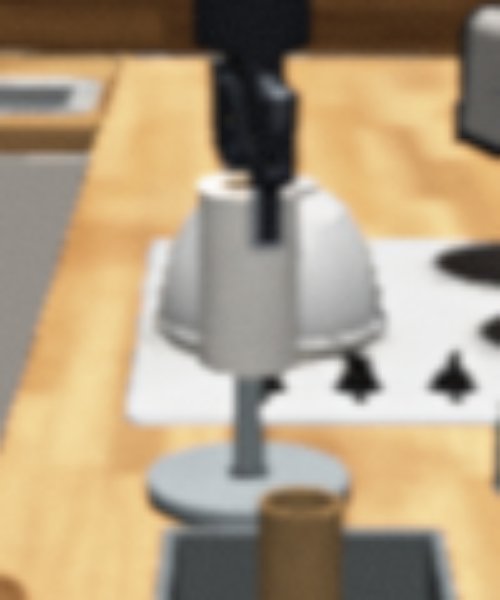

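The roll is over the spindle, with the spindle emerging at (248,420) centred below it and no contact force. I'll lower on.

Request:
drive_tool(
  plan=[0,0,0.01,0,0,0,0,0,0.02,0,0,0,0,0,0.03,0,0,0,0,0,0.04,0,0,0,0,0,0.05,0,0,0,0,0,0.058,0,0,0,0,0,0.064,0,0,0,0,0,0.069,0,0,0,0,0,0.073,0,0,0,0,0,0.073,0,0,0],
)

```text
clock: 17.68
tcp_pos: [0.4811, 0.3064, 0.1254]
eef_rot: [-0.121, 0.993, -0.003, -0.001]
wrist_force: [0.6, -0.7, -1.3]
gripper_width: 0.0652
```

Request:
drive_tool(
  plan=[0,0,0.002,0,0,0,0,0,0.0035,0,0,0,0,0,0.0045,0,0,0,0,0,0.0045,0,0,0],
)

```text
clock: 18.18
tcp_pos: [0.4811, 0.3064, 0.1209]
eef_rot: [-0.121, 0.993, -0.003, -0.001]
wrist_force: [-0.5, -0.2, -1.3]
gripper_width: 0.065
```

Request:
drive_tool(
  plan=[0,0,0.001,0,0,0,0,0,0.002,0,0,0,0,0,0.002,0,0,0],
)

```text
clock: 18.55
tcp_pos: [0.4814, 0.3065, 0.12]
eef_rot: [-0.121, 0.993, -0.002, -0.001]
wrist_force: [-2.4, -0.4, 5.0]
gripper_width: 0.0655
```

Request:
drive_tool(
  plan=[0,0,0.001,0,0,0,0,0,0.001,0,0,0,0,0,0.001,0,0,0],
)

```text
clock: 18.92
tcp_pos: [0.4815, 0.3065, 0.12]
eef_rot: [-0.121, 0.993, -0.002, -0.0]
wrist_force: [-3.0, -1.7, 5.4]
gripper_width: 0.0654
```

Contact came at TCP z = 0.120, exactly the seated height. Now I'll release and retreat.

Request:
drive_tool(
  plan=[0,0,0,0,0,0,0,0,0,0,0,0,0,0,0,0,0,0,0,0,0,0,0,0],
  jaw=0.085,
)

```text
clock: 19.42
tcp_pos: [0.4815, 0.3064, 0.1198]
eef_rot: [-0.121, 0.993, -0.002, -0.0]
wrist_force: [-0.3, -0.8, -0.5]
gripper_width: 0.0852
```

Request:
drive_tool(
  plan=[0,0,-0.02,0,0,0,0,0,-0.04,0,0,0,0,0,-0.08,0,0,0,0,0,-0.12,0,0,0,0,0,-0.14,0,0,0,0.02,-0.05,-0.14,0,0,0,0.05,-0.1,-0.14,0,0,0,0.06,-0.15,-0.14,0,0,0,0.06,-0.2,-0.14,0,0,0,0.06,-0.2,-0.14,0,0,0],
)

```text
clock: 20.68
tcp_pos: [0.4717, 0.096, 0.2634]
eef_rot: [-0.119, 0.993, -0.002, 0.001]
wrist_force: [0.0, 1.8, -0.2]
gripper_width: 0.0851
```

```bash
python3 - <<'E'
from h import *
q=imaging.read_camera("side");p=imaging.read_camera("top");state()
im=np.zeros((600,800,3),np.uint8);im[:,:450]=cv2.resize(q["img"][110:270,225:345],(450,600));im[:350,450:]=cv2.resize(p["img"][130:280,110:260],(350,350));save({"img":im},"c9")
for X in((.48,.307,.016),(.48,.274,.016),(.48,.307,.136)):print(proj(q,X))
E
```

```text
{'clock': 20.775, 'tcp_pos': [0.4714, 0.0983, 0.2623], 'eef_rot': [-0.12, 0.9928, -0.0019, 0.0007], 'wrist_force': [0.6301, 0.6134, -0.1725], 'gripper_width': 0.085, 'joint_positions': [0.6289, -0.2793, -0.1975, 0.004, -1.6533, -1.9588]}
[254.7675205  183.81118219]
[254.86015597 187.28703251]
[254.7879729  149.63365034]
```

View pics/c9.png

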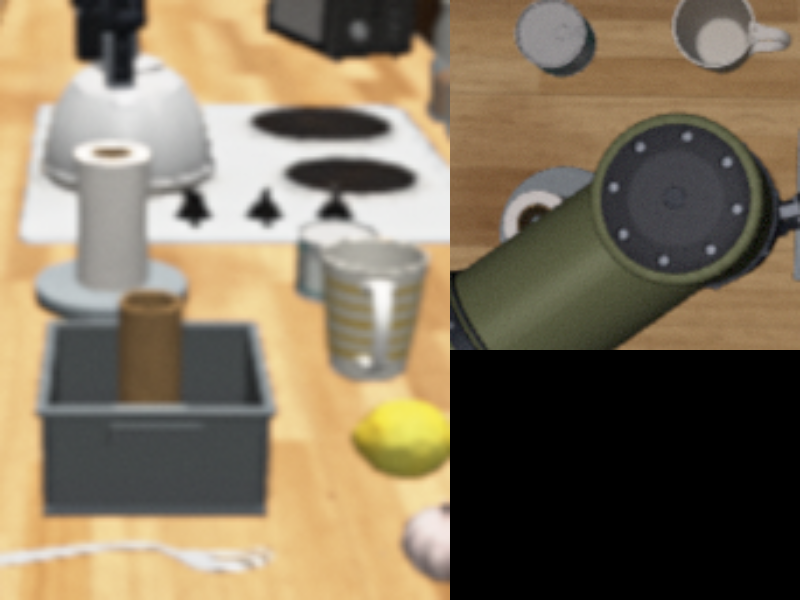

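The roll sits upright on the base: its bottom front edge is at row 187.3, against 187.3 predicted. The tube is in the box, the bystanders look unmoved, and the arm is clear.

```bash
python3 -c "
from h import *
print(ticket.finish_job())"
```

```text
the job is handed in; nothing more can be done
None
```

I took the empty tube off the holder and stood it upright in the recycling box. I then fitted the roll farther from the robot's base onto the spindle and lowered it slowly until it touched. The job was handed in at about 21 s, with the arm clear.

- **Roll seated:** it made contact at TCP height 0.120 m, the height expected with the roll fully down. In the last side picture its bottom edge is at row 187.3, matching the predicted 187.3, and it stands upright.
- **Tube:** it stands upright in the box, with its top about 45 mm above the rim.
- **Bystanders:** the mug, tin, lemon, garlic and fork look unmoved. The teaspoon was hidden behind the box and the arm in the last pictures, so I did not check it; the arm never went near it.
- **Forces:** the wrist force readings I saw stayed under about 7 N.
- **Disagreement:** network position estimates differed by up to about 1 cm for the tube and roll, and about 3 cm for the box and holder base. I relied on rim and axis measurements taken from the pictures instead.

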